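# Work a seized fuse link out of its bench base

### The job

The knife-blade fuse link has seized in the two spring jaws of the loose bench fuse base, and a straight pull would only lift the base with it. Grip the link's body above the jaws and rock it gently end to end, about seven and never more than ten degrees either way, so that first one blade and then the other walks up until both are free; the base must stay standing where it is, and the spare link and the tools stay untouched. Finish still holding the link, level and lined up over the base, its blades a finger's width (15 mm) clear of the jaws, so that I can look at the contacts.

Things in the scene. Friction and masses are not known exactly. Their poses are not given: they have to be found in the camera images.
- fuse_base: Fuse base, loose on the bench, 1.5 kg: grey painted metal plate 100 x 240 x 8 mm on rubber feet (plate top at z = 12 mm) with a white ceramic pedestal and a copper spring jaw near each end; outside each jaw a bolt head (y = +-62, top z = 37 mm) and a round cable terminal (y = +-96, top z = 41 mm). Origin: centre of its underside, at bench level; y along its length from jaw to jaw, z up.
- jaw_left (a point): Centre of the +y jaw at its lips: (0, 34.5, 50) mm in the base's frame. Two upright sprung copper leaves, 11 mm long in y, squeeze the blade from -x and +x over z = 30 to 46 mm; flared lips end at z = 50. The jaw is open at both y ends, so a blade can tilt in the y-z plane. Drawing one blade straight out of a jaw takes 9 to 11 N; both together more than the base weighs.
- jaw_right (a point): Centre of the -y jaw, the same, at its lips: (0, -34.5, 50) mm in the base's frame.
- jaw_mouth (a point): Midpoint between the two jaws at the height of their lips: (0, 0, 50) mm in the base's frame.
- fuse_link: The link seated in the jaws: white ceramic block with flat steel end plates, 28 (x) by 46 (y, over the plates) by 54 mm (z -4 to 50), 0.2 to 0.4 kg; on each plate a flush lug 14 mm wide up to z = 57. A flat blade sticks out of each end. Origin: midway between the blades' lower edges, 30 mm above the base's origin when seated; y along its length, z up. It starts aligned with the base.
- grip (a point): Middle of the link's body at a good height to grip, (0, 0, 40) mm in the link's frame. Best held across the two end plates (46 mm, fingers closing along y), fingertips above the jaws' lips; then the hand can rock it about the link's x axis.
- blade_left (a point): Lower edge of the link's +y blade, amid the part that sits in the jaw: (0, 34.5, 0) mm in the link's frame. The blade is 6 mm thick (x), 15 mm high (z 0 to 15), and reaches y = 41 mm. Seated, it rests on a copper strap at z = 30 mm of the base. Rocking about one blade draws the other up.
- blade_right (a point): The same point of the -y blade: (0, -34.5, 0) mm in the link's frame.
- spare_link: A spare link of the same make lying on its broad side on the bench beside the base's left (+y) end; not to be touched. Origin midway between its blades' lower edges; its z axis lies level.
- screwdriver: Screwdriver 156 mm long lying beside the base's right (-y) end; not to be touched. Origin at its middle.
- hex_key: Small black hexagon key, 77 mm, lying in front of the base; not to be touched. Origin at its middle.

How it is judged:
On the way, in this order (a step that is already met when the one before it is completed fails the run):
1. the link is rocked: one end is tilted up by at least 3 degrees while both blades are still in their jaws ((angle between fuse_link's own y axis and vertical below 1.5188 rad or angle between fuse_link's own y axis and vertical above 1.6228 rad) and z of each of blade_left, blade_right in the frame of fuse_base below 0.046 m), for 0.05 s.
2. both blades have worked up at least 5 mm, and one is still in its jaw (z of each of blade_left, blade_right in the frame of fuse_base above 0.035 m and z of any of blade_left, blade_right in the frame of fuse_base below 0.046 m), for 0.05 s.
At the end, for the whole second after the job is handed in: The gripper holds the link still, touching nothing else: both blades 3 to 32 mm above the jaws' lips, the link within 20 mm of straight above the base's middle, within 0.1 rad of level and 0.15 rad of the base's direction. The base stands flat within 30 mm of where it stood (z of blade_left in the frame of fuse_base between 0.053 and 0.082 m and z of blade_right in the frame of fuse_base between 0.053 and 0.082 m and horizontal distance between fuse_link and fuse_base below 0.02 m and angle between fuse_link's own z axis and vertical below 0.1 rad and angle between the y axis of fuse_link and the y axis of fuse_base, either way round below 0.15 rad and contact force between the fingers and fuse_link above 2 N and contact force between fuse_link and fuse_base below 0.1 N and linear speed of fuse_link below 0.02 m/s and height (world z) of fuse_base below 0.003 m and angle between fuse_base's own z axis and vertical below 0.03 rad and distance of fuse_base from where it was at the start of the episode below 0.03 m); the arm keeps its last pose, push and grip.
It fails at once if the base is lifted (8 mm), tipped (0.1 rad) or dragged (30 mm) (height (world z) of fuse_base above 0.008 m or angle between fuse_base's own z axis and vertical above 0.1 rad or distance of fuse_base from where it was at the start of the episode above 0.03 m).
It fails at once if the link is tilted more than 0.21 rad (12 degrees) (angle between fuse_link's own z axis and vertical above 0.21 rad).
It fails at once if the spare link, the screwdriver or the hexagon key is moved more than 20 mm (distance of any of spare_link, screwdriver, hex_key from where it was at the start of the episode above 0.02 m).
It also fails if it takes over 42 s, if anything falls off the work surface, if the arm or the gripper's body presses on something with over 40 N, if the wrist force passes 120 N, or if a joint passes its speed limit or range.

### The arm

A 7-joint arm with a two-finger parallel gripper is mounted at the origin on a cart in front of the work surface, level with it; the furniture and walls round the work are solid. World frame = base frame: x ahead of the robot, y to its left, z up, the work surface at z = 0. Lengths are in m, angles in rad, forces in N, time in s.
With the tool pointing down it reaches from about 0.425 to 0.925 m from the base axis. Payload 6.8 kg.
Tool frame: the origin (TCP) lies midway between the tips of the shut fingers; the grasp point (between the pads) lies 19 mm behind it; z points along the fingers, y is the line along which they close (so a half turn about z gives the same grasp; the last joint's range is limited). The gripper opens to 85 mm and grips with 20 to 120 N. Pads are 22 mm wide; open, the fingers measure 114 mm over their backs; the gripper's body (76 mm by 85 mm) begins 54 mm behind the grasp point. The pads swing forward as they close: fully open they stand 13 mm farther back than shut.
Start: joints at [-0.108, 0.477, 0.022, 1.555, -0.011, 1.109, -0.083], TCP at [0.675, 0, 0.231] pointing down, gripper open.
Joint ranges: [-2.96, 2.96], [-0.34, 2.1], [-1.41, 1.46], [0.24, 2.44], [-1.37, 4.51], [0.17, 1.92], [-2.96, 2.96]. Speed limits (rad/s): [2.39, 2.39, 3.14, 3.14, 3.14, 3.14, 3.14].

### API

Orientations are given as a rotation vector (axis times angle).
In Python, from bench import r gives the robot as it stands. The module is installed in compiled form; this text tells all that it offers.
- The arm moves only by the tool apply_moves, never from a script. Its argument "rows" is a list of rows, each a list of 6 numbers: the shift along the tool's x, y, z scaled (see below), then the turn, a rotation vector about the tool's x, y, z scaled (see below). A call has 1 to 5 rows; each row is the pose to reach, as a shift and turn from the pose commanded when the call began, along the tool's axes at that moment; what a row does not reach only later rows make up. The controller multiplies each number of a shift by 0.25 m and each number of a turn by 90 degrees. A row lasts 1/8 s, in which the tool goes at most 62.5 mm and 10.7 degrees, less where a joint would pass 70% of its speed; a pose out of reach is approached as far as the arm can. A call with a number of a shift or a turn outside -1 to 1 is refused whole. A call with a gripper value outside its range is refused whole. "claw" is the opening, from 0 (shut) to 1 (fully open), set as the call begins (left out, the last holds). The fingers move at their own pace and stop on an object; "newtons" is the grip in N (left out, the last holds). Time passes only in rows, so rows that repeat a pose let the fingers close. It gives the time, the measured TCP pose, the force, the opening and the grip force at its end, in the units of the state.
- r.get_obs(): the state, without advancing time (a new reading comes with each control period).
- r.grab_frame(name): name is "scene" or "side" or "wrist"; returns a dict with "pixels" (384x512x3 uint8, red, green, blue), "intrinsics" (3x3 intrinsics, pixels), "eye" and "attitude" of the camera in the world. Camera axes: x right, y up, looking along -z (the intrinsics and any distortion apply to the point x, -y, -z); pixel columns grow to the right and rows downward; lengths in m; the calibration is good to about 2 mm. A picture is of the moment at which its call begins. There is no depth.
- r.hand_in(): hands the job in; it is judged then, once.
Trained networks look in a picture, given as the dict that the camera call returned (one of the last four; its "shot" number tells which), for a name from the list of things; names that differ only in an ending like _2 or _b are one class to them, and where a whole thing is asked for, a point or a joint stands for the part that bears it (a point fixed in the world has none). Each returns a list of dicts, best first, with "conf" (0 to 1); they miss things now and then, are a little off and sometimes report something else, mostly with a low value. They report only what shows in the picture. A call takes as long as a camera call.
- r.search_frame(picture, thing): "rect" ([left, top, width, height] in pixels, round what is visible of it).
- r.outline_of(picture, thing): "pixels" (384x512 bool, what is visible of it) and "rect" ([left, top, width, height] in pixels, round what is visible of it).
- r.landmark_of(picture, thing): "point" ([column, row] in pixels: a listed point, or the origin of a listed thing).
The state is a dict: "clock": time; "joints": joint angles; "qvel": joint speeds; "tau": joint torques, N m; "tcp_pos": TCP position; "orientation": TCP orientation; "contact_force": force on the tool from outside, world axes, zero at the start; "moment": the same for the moment, N m; "grip_width": finger opening in m; "gripper_force": force on a finger pad.
Only numpy, scipy, OpenCV 4.12 (cv2) and the standard library are available. Lean on these libraries where they do the work, as an engineer would, in place of code of your own. Each camera call takes 0.05 s, during which the arm holds its last target. There are 200 camera calls.

## Working session

There is one attempt and no reset: what is moved stays moved. The work goes in short steps, Python scripts to look and compute and a tool call to move; the robot and the scene stay as the last step left them, time stands still between calls to the robot, and variables do not carry over. Pictures are saved under pics/ and viewed, at most 10 in all, crops included, and the job is handed in when it is done.

Besides the shell and the picture viewer there is one more tool, called after "Request:" in YAML: its name, and indented under it one key for each argument. apply_moves: Moves the arm, as the interface text tells. Its arguments: {"type":"object","properties":{"rows":{"type":"array","items":{"type":"array","items":{"type":"number"}}},"claw":{"type":"number"},"newtons":{"type":"number"}},"required":["rows"]}

```bash
mkdir -p pics
cat > h.py <<'E'
import numpy as np, cv2
from scipy.spatial.transform import Rotation as R
from scipy.optimize import least_squares
from bench import r
def att(p):
    a=np.array(p["attitude"],float)
    return R.from_rotvec(a).as_matrix() if a.shape==(3,) else a
def proj(p,X):
    c=(np.atleast_2d(X)-p["eye"])@att(p)
    K=np.array(p["intrinsics"]); 
    u=np.c_[c[:,0]/-c[:,2],-c[:,1]/-c[:,2]]
    return u@K[:2,:2].T+K[:2,2]
def save(p,n): cv2.imwrite("pics/"+n,p["pixels"][:,:,::-1])
E
python3 - <<'E'
from h import *
print({k:np.round(v,3).tolist() for k,v in r.get_obs().items()})
for n in("scene","side","wrist"):
    p=r.grab_frame(n); save(p,n+"0.png")
    print(n,p.keys(),np.round(p["eye"],3),np.round(p["attitude"],3).tolist(),np.round(p["intrinsics"],1).tolist())
    for t in("jaw_left","jaw_right","jaw_mouth","fuse_base","fuse_link","grip","blade_left","blade_right","spare_link","screwdriver","hex_key"):
        print(t,[(np.round(d["point"],1).tolist(),round(d["conf"],2)) for d in r.landmark_of(p,t)[:2]])
E
python3 -c "
import cv2,numpy as np
cv2.imwrite('pics/a.png',cv2.resize(np.hstack([cv2.imread('pics/%s0.png'%n) for n in('scene','wrist')]),(800,300)))"
```

```text
{'clock': 0.0, 'joints': [-0.108, 0.478, 0.022, 1.556, -0.011, 1.109, -0.083], 'qvel': [0.002, 0.001, -0.002, 0.0, 0.002, 0.001, -0.0], 'tau': [-0.001, -59.644, 1.608, -28.119, 0.012, 0.009, 0.0], 'tcp_pos': [0.674, -0.0, 0.23], 'orientation': [-2.221, -2.221, 0.002], 'contact_force': [0.254, 0.634, -0.034], 'moment': [-0.031, -0.023, 0.016], 'gripper_force': 0.0, 'grip_width': 0.085}
scene dict_keys(['pixels', 'intrinsics', 'eye', 'attitude', 'shot']) [0.073 0.528 0.896] [0.331, -0.798, -2.248] [[414.3, 0.0, 260.9], [0.0, 414.3, 191.9], [0.0, 0.0, 1.0]]
jaw_left [([249.7, 220.3], 0.59)]
jaw_right [([263.8, 202.4], 0.88)]
jaw_mouth [([256.7, 210.9], 0.61)]
fuse_base [([259.2, 221.3], 0.86)]
fuse_link [([257.0, 213.8], 0.94)]
grip [([256.2, 202.2], 0.66)]
blade_left [([249.7, 223.4], 0.69)]
blade_right [([266.4, 204.6], 0.64)]
spare_link [([213.2, 292.7], 0.62)]
screwdriver [([292.7, 174.4], 0.59), ([264.8, 201.9], 0.44)]
hex_key [([258.5, 217.1], 0.59), ([284.9, 234.6], 0.48)]
side dict_keys(['pixels', 'intrinsics', 'eye', 'attitude', 'shot']) [ 0.17  -0.735  0.531] [1.056, -0.236, -
[... 319 characters left out ...]
[([243.2, 198.8], 0.59)]
spare_link [([190.4, 176.0], 0.73)]
screwdriver [([210.7, 215.1], 0.71), ([283.6, 231.4], 0.55)]
hex_key [([212.2, 215.2], 0.41)]
wrist dict_keys(['pixels', 'intrinsics', 'eye', 'attitude', 'shot']) [0.676 0.079 0.374] [-0.313, -0.0, 0.001] [[308.6, 0.0, 257.0], [0.0, 308.6, 196.1], [0.0, 0.0, 1.0]]
jaw_left [([93.5, 51.3], 0.72)]
jaw_right [([117.4, 120.6], 0.64)]
jaw_mouth []
fuse_base [([125.6, 86.3], 0.85)]
fuse_link [([115.1, 86.2], 0.67)]
grip [([93.6, 91.8], 0.96)]
blade_left [([100.6, 52.6], 0.81)]
blade_right [([124.2, 121.6], 0.76)]
spare_link []
screwdriver [([174.5, 233.9], 0.91), ([93.1, 87.9], 0.26)]
hex_key [([51.2, 109.6], 0.62), ([94.6, 89.5], 0.53)]
```

View pics/a.png

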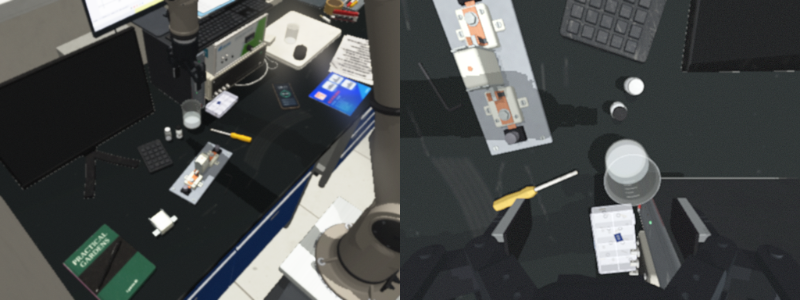

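View pics/side0.png

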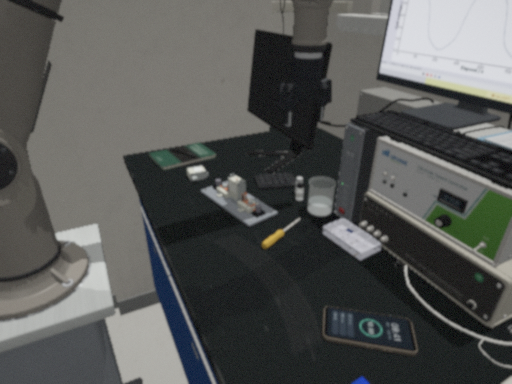

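Scene and wrist pictures show the base with the seated link (wrist px ~(115,86), scene ~(257,212)), screwdriver off its right end and the spare off its left. Next I fit the base's x, y and yaw to all the landmarks.

```bash
cat >> h.py <<'E'
PTS={"jaw_left":(0,.0345,.05),"jaw_right":(0,-.0345,.05),"jaw_mouth":(0,0,.05),"fuse_base":(0,0,0),"fuse_link":(0,0,.03),"grip":(0,0,.07),"blade_left":(0,.0345,.03),"blade_right":(0,-.0345,.03)}
def fitbase(ps,x0=(.55,.2,0)):
    D=[]
    for p in ps:
        for t in PTS:
            for d in r.landmark_of(p,t)[:1]: D.append((p,t,d["point"],d["conf"]))
    def f(q,full=False):
        c,s=np.cos(q[2]),np.sin(q[2]); o=[]
        for p,t,u,w in D:
            a=PTS[t]; X=[q[0]+c*a[0]-s*a[1],q[1]+s*a[0]+c*a[1],a[2]]
            o.append((proj(p,X)[0]-u)*w)
        return np.array(o) if full else np.ravel(o)
    s=least_squares(f,x0,loss="soft_l1"); 
    return s.x,[(D[i][1],np.round(e,1).tolist()) for i,e in enumerate(f(s.x,True))]
E
python3 - <<'E'
from h import *
ps=[r.grab_frame(n) for n in("scene","side","wrist")]
q,e=fitbase(ps); print(np.round(q,4)); print(e)
for p in ps: print(np.round(fitbase([p],q)[0],4))
o=r.get_obs(); print(R.from_rotvec(o["orientation"]).as_matrix().round(3))
E
```

```text
[0.5251 0.0873 0.2372]
[('jaw_left', [1.8, -0.5]), ('jaw_right', [0.9, -0.3]), ('jaw_mouth', [2.3, -2.3]), ('fuse_base', [0.5, -2.9]), ('fuse_link', [-0.1, -0.1]), ('grip', [-1.0, -7.9]), ('blade_left', [-1.2, 1.2]), ('blade_right', [-1.4, -0.7]), ('jaw_left', [-0.6, 1.4]), ('jaw_right', [-0.3, -1.3]), ('fuse_base', [-1.9, 0.2]), ('fuse_link', [-2.4, 1.4]), ('grip', [0.2, -0.9]), ('blade_left', [0.7, -0.1]), ('blade_right', [0.1, 1.0]), ('jaw_left', [-0.7, 0.5]), ('jaw_right', [-1.6, -0.5]), ('fuse_base', [-0.0, 0.9]), ('fuse_link', [0.8, -0.4]), ('grip', [-1.2, -1.6]), ('blade_left', [1.5, 0.4]), ('blade_right', [0.9, -0.2])]
[0.5227 0.0905 0.1853]
[0.5272 0.088  0.2223]
[0.5251 0.0872 0.2457]
[[ 0.  1. -0.]
 [ 1. -0. -0.]
 [-0. -0. -1.]]
```

Request:
apply_moves:
  rows:
    - [0.09, -0.15, 0.05, 0, 0, 0.1]
    - [0.17, -0.3, 0.1, 0, 0, 0.2]
    - [0.26, -0.45, 0.15, 0, 0, 0.3]
    - [0.348, -0.6, 0.2, 0, 0, 0.4]
    - [0.348, -0.6, 0.24, 0, 0, 0.5]

```text
clock: 4.97
tcp_pos: [0.5222, 0.0892, 0.1709]
orientation: [-2.902, -1.2, 0.002]
contact_force: [0.2, -0.6, 0.3]
grip_width: 0.0855
gripper_force: 0.0
```

Request:
apply_moves:
  rows:
    - [0, 0, 0, 0, 0, 0.1]
    - [0, 0, 0, 0, 0, 0.2]
    - [0, 0, 0, 0, 0, 0.3]
    - [0, 0, 0, 0, 0, 0.349]
    - [0, 0, 0, 0, 0, 0.349]

```text
clock: 5.6
tcp_pos: [0.5251, 0.0871, 0.1714]
orientation: [3.119, 0.373, 0.0]
contact_force: [-0.0, -0.1, -0.2]
grip_width: 0.0851
gripper_force: 0.0
```

Run:
```python
from h import *
o=r.get_obs(); print(o["clock"],np.round(o["tcp_pos"],4)); print(R.from_rotvec(o["orientation"]).as_matrix().round(3))
ps=[r.grab_frame(n) for n in("scene","side","wrist")]
save(ps[2],"w1.png")
q,e=fitbase(ps[2:],(.525,.087,.24)); print(np.round(q,4)); print(e)
q,e=fitbase(ps,q); print(np.round(q,4))
```

```text
5.6 [0.5251 0.0871 0.1714]
[[ 0.972  0.236  0.   ]
 [ 0.236 -0.972 -0.   ]
 [ 0.     0.    -1.   ]]
[0.5248 0.0868 0.2063]
[('jaw_left', [-0.3, -0.1]), ('jaw_right', [22.0, -2.3]), ('fuse_base', [1.1, 1.8]), ('fuse_link', [0.1, 0.4]), ('grip', [-1.6, -0.0]), ('blade_left', [0.5, -0.5]), ('blade_right', [-0.8, 0.0])]
[0.5247 0.0872 0.2046]
```

View pics/w1.png

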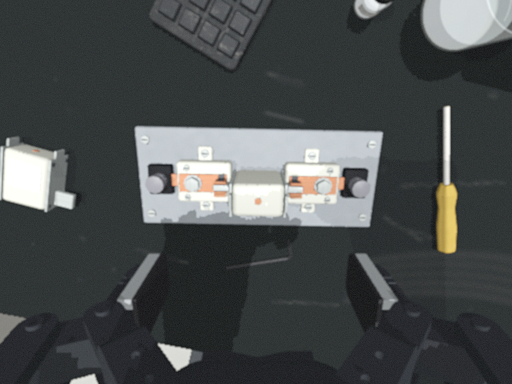

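Wrist picture: the plate is centred between the fingers, corners about (136,127), (383,132), (372,228), (141,225). The link's top is at (258,192), the spare is on the left and the screwdriver on the right. I'll refine the yaw from the plate corners.

Run:
```python
from h import *
p=r.grab_frame("wrist"); o=r.get_obs()
m=r.outline_of(p,"fuse_base")[0]["pixels"].astype(np.uint8)
C=[(136,127),(383,132),(372,228),(141,225)]
g=cv2.cvtColor(p["pixels"],cv2.COLOR_RGB2GRAY)
h=cv2.convexHull(max(cv2.findContours(m,0,1)[0],key=cv2.contourArea)); a=cv2.approxPolyDP(h,6,True)[:,0]; print(a.tolist())
B=np.array([(.05,.12),(.05,-.12),(-.05,-.12),(-.05,.12)])
def f(q,C):
    c,s=np.cos(q[2]),np.sin(q[2]); X=B@np.array([[c,s],[-s,c]])+q[:2]
    return (proj(p,np.c_[X,np.full(4,.012)])-C).ravel()
s=least_squares(lambda q:f(q,np.array(C)),(.525,.087,.22)); print(s.x.round(4),s.fun.round(1))
if len(a)==4:
    D=np.array([a[np.argmin(np.hypot(*(a-c).T))] for c in C]); s=least_squares(lambda q:f(q,D),(.525,.087,.22)); print(s.x.round(4),s.fun.round(1))
print(o["clock"])
```

```text
[[382, 133], [369, 226], [144, 220], [136, 127]]
[0.524  0.0857 0.2188] [-1.7  0.5  0.7  0.4 -2.  -0.2  3.  -1.2]
[0.525  0.0862 0.2122] [-1.8 -1.5  1.9 -0.9  0.6  1.5 -0.7  2.1]
7.4
```

Request:
apply_moves:
  rows:
    - [0, 0, 0.15, 0, 0, 0.015]
    - [0, 0, 0.3, 0, 0, 0.015]
    - [0, 0, 0.4, 0, 0, 0.015]
    - [0, 0, 0.484, 0, 0, 0.015]
    - [0, 0, 0.484, 0, 0, 0.015]

```text
clock: 8.07
tcp_pos: [0.5239, 0.0867, 0.049]
orientation: [3.123, 0.335, -0.005]
contact_force: [-0.1, -1.0, 1.0]
grip_width: 0.0855
gripper_force: 0.0
```

Request:
apply_moves:
  rows:
    - [0, 0, 0, 0, 0, 0]
    - [0, 0, 0, 0, 0, 0]
    - [0, 0, 0, 0, 0, 0]
    - [0, 0, 0, 0, 0, 0]
    - [0, 0, 0, 0, 0, 0]
  claw: 0.3
  newtons: 70

```text
clock: 8.7
tcp_pos: [0.5259, 0.0869, 0.0516]
orientation: [-3.124, -0.334, -0.003]
contact_force: [-0.0, -1.6, 6.0]
grip_width: 0.0451
gripper_force: 71.2
```

Run:
```python
from h import *
o=r.get_obs(); print({k:np.round(o[k],4).tolist() for k in("clock","tcp_pos","contact_force","moment","grip_width","gripper_force")}); print(R.from_rotvec(o["orientation"]).as_matrix().round(3))
ps=[r.grab_frame(n) for n in("side","wrist")]
a=cv2.resize(ps[0]["pixels"][150:230,190:300],(400,300),interpolation=2)
cv2.imwrite("pics/g1.png",np.hstack([a,cv2.resize(ps[1]["pixels"],(400,300))])[:,:,::-1])
```

```text
{'clock': 8.7, 'tcp_pos': [0.5259, 0.0869, 0.0516], 'contact_force': [-0.0267, -1.5861, 5.9741], 'moment': [-0.2259, 0.2176, 0.0504], 'grip_width': 0.0451, 'gripper_force': 71.1822}
[[ 0.977  0.212  0.002]
 [ 0.212 -0.977  0.   ]
 [ 0.002 -0.    -1.   ]]
```

View pics/g1.png

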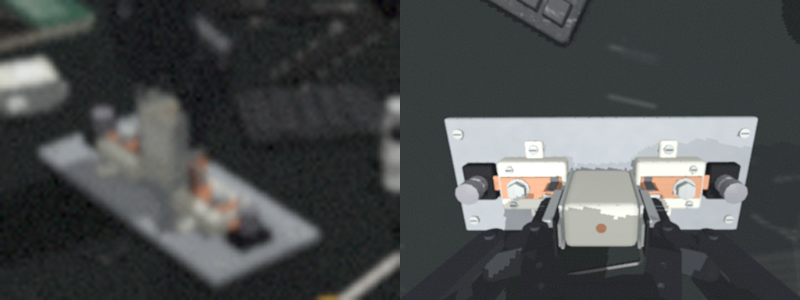

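Request:
apply_moves:
  rows:
    - [0.002, 0.0015, -0.0025, 0.011, 0, 0]
    - [0.002, 0.003, -0.005, 0.022, 0, 0]
    - [0.002, 0.005, -0.007, 0.033, 0, 0]
    - [0.002, 0.0065, -0.0095, 0.044, 0, 0]
    - [0.002, 0.008, -0.0117, 0.0556, 0, 0]

```text
clock: 9.43
tcp_pos: [0.5263, 0.0852, 0.0544]
orientation: [-3.036, -0.327, 0.013]
contact_force: [-2.1, 0.7, 7.8]
grip_width: 0.0448
gripper_force: 71.9
```

```bash
cat >> h.py <<'E'
# state of the link from the hand, rigid since the grasp
def st(p0=None):
    o=r.get_obs(); M=R.from_rotvec(o["orientation"]).as_matrix(); t=np.array(o["tcp_pos"])
    T0=R.from_matrix([[.977,.212,.002],[.212,-.977,0],[.002,0,-1]]).as_matrix(); t0=np.array([.5259,.0869,.0516])
    yaw=.215; Bx=np.array([np.cos(yaw),np.sin(yaw),0]); By=np.array([-np.sin(yaw),np.cos(yaw),0])
    c0=np.array([.5255,.0869,.03])
    for n,s in(("L",1),("R",-1)):
        X=M@T0.T@(c0+s*.0345*By-t0)+t; d=X-c0; print(n,"x,y,z mm",(1e3*np.array([d@Bx,d@By,X[2]])).round(1))
    dR=R.from_matrix(M@T0.T).as_rotvec(degrees=True)
    print("clock",round(o["clock"],2),"tilt(L up +)",round(dR@Bx,2),"roll",round(dR@By,2),"yaw",round(dR[2],2),"F",np.round(o["contact_force"],1),"M",np.round(o["moment"],2),"w",round(o["grip_width"],4),"tcp",np.round(t,4))
E
python3 -c "
from h import *
st()"
```

```text
L x,y,z mm [ 0.  34.5 35.9]
R x,y,z mm [  0.1 -34.2  29.8]
clock 9.43 tilt(L up +) 5.05 roll 0.04 yaw 0.04 F [-2.1  0.7  7.8] M [-1.06  0.34  0.  ] w 0.0448 tcp [0.5263 0.0852 0.0544]
```

Request:
apply_moves:
  rows:
    - [0, 0.0012, -0.0018, 0.0083, 0, 0]
    - [0, 0.0024, -0.0036, 0.0166, 0, 0]
    - [0, 0.0036, -0.0054, 0.025, 0, 0]
    - [0, 0.0047, -0.0072, 0.0333, 0, 0]

```text
clock: 9.93
tcp_pos: [0.5266, 0.0839, 0.0562]
orientation: [-2.985, -0.321, 0.021]
contact_force: [-3.0, 0.9, 7.9]
grip_width: 0.0453
gripper_force: 72.0
```

```bash
python3 -c "
from h import *
st()"
```

```text
L x,y,z mm [ 0.  34.1 39.7]
R x,y,z mm [  0.1 -34.2  30. ]
clock 9.93 tilt(L up +) 8.04 roll 0.03 yaw 0.04 F [-3.   0.9  7.9] M [-1.04  0.39  0.  ] w 0.0453 tcp [0.5266 0.0839 0.0562]
```

Request:
apply_moves:
  rows:
    - [0, -0.0035, -0.0046, -0.022, 0, 0]
    - [0, -0.0067, -0.0092, -0.0445, 0, 0]
    - [0, -0.01, -0.0138, -0.067, 0, 0]
    - [0, -0.0134, -0.0184, -0.089, 0, 0]

```text
clock: 10.42
tcp_pos: [0.5256, 0.0857, 0.0598]
orientation: [3.122, 0.333, 0.001]
contact_force: [1.4, -2.0, -10.3]
grip_width: 0.045
gripper_force: 72.7
```

```bash
python3 -c "
from h import *
st()
p=r.grab_frame('wrist');save(p,'w2.png');q=r.grab_frame('side');cv2.imwrite('pics/m2.png',np.hstack([cv2.resize(q['pixels'][150:230,190:300],(400,300),interpolation=2),cv2.resize(p['pixels'],(400,300))])[:,:,::-1])"
```

```text
L x,y,z mm [-0.5 33.3 38.2]
R x,y,z mm [ -0.6 -35.7  38.3]
clock 10.43 tilt(L up +) -0.09 roll 0.1 yaw -0.05 F [  1.4  -2.  -10.3] M [-0.05 -0.49  0.04] w 0.045 tcp [0.5256 0.0857 0.0598]
```

View pics/m2.png

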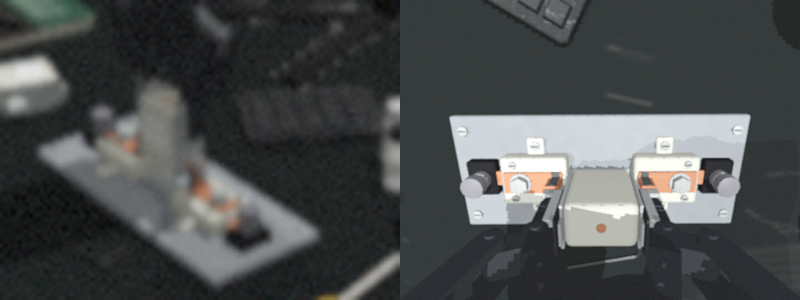

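The link sits level and about 8 mm up at both ends; the plate is flat and unmoved. Next rock draws the left blade up.

Request:
apply_moves:
  rows:
    - [0, 0.0033, 0.0014, 0.022, 0, 0]
    - [0, 0.0067, -0.0032, 0.0445, 0, 0]
    - [0, 0.01, -0.0078, 0.067, 0, 0]
    - [0, 0.0134, -0.0124, 0.089, 0, 0]

```text
clock: 11.02
tcp_pos: [0.5259, 0.084, 0.0627]
orientation: [-2.983, -0.321, 0.023]
contact_force: [1.5, 2.8, -11.3]
grip_width: 0.045
gripper_force: 73.4
```

```bash
python3 -c "
from h import *
st()"
```

```text
L x,y,z mm [-0.7 34.4 46.3]
R x,y,z mm [ -0.7 -33.9  36.5]
clock 11.03 tilt(L up +) 8.17 roll 0.12 yaw 0.05 F [  1.5   2.8 -11.3] M [-0.29 -0.48 -0.1 ] w 0.045 tcp [0.5259 0.084  0.0627]
```

Request:
apply_moves:
  rows:
    - [0, -0.003, -0.0041, -0.02, 0, 0]
    - [0, -0.006, -0.0082, -0.04, 0, 0]
    - [0, -0.009, -0.0123, -0.06, 0, 0]
    - [0, -0.012, -0.0164, -0.08, 0, 0]
    - [0, -0.0152, -0.0205, -0.1, 0, 0]

```text
clock: 11.65
tcp_pos: [0.5257, 0.0857, 0.0691]
orientation: [3.106, 0.332, 0.003]
contact_force: [-1.3, -0.7, 1.6]
grip_width: 0.0449
gripper_force: 75.9
```

```bash
python3 -c "
from h import *
st()"
```

```text
L x,y,z mm [-0.5 33.  46.9]
R x,y,z mm [ -0.5 -36.   48.1]
clock 11.65 tilt(L up +) -0.99 roll 0.12 yaw -0.05 F [-1.3 -0.7  1.6] M [-0.18  0.17  0.04] w 0.0449 tcp [0.5257 0.0857 0.0691]
```

Force has dropped to about zero, so both blades are free. I'll lift to 15 mm clear and level the link.

Request:
apply_moves:
  rows:
    - [0, 0, -0.018, 0.003, 0, 0]
    - [0, 0, -0.036, 0.006, 0, 0]
    - [0, 0, -0.054, 0.009, 0, 0]
    - [0, -0.003, -0.072, 0.011, 0, 0]
    - [0, -0.003, -0.072, 0.011, 0, 0]

```text
clock: 12.28
tcp_pos: [0.5258, 0.0871, 0.0871]
orientation: [-3.123, -0.334, -0.001]
contact_force: [-0.2, -1.2, -2.4]
grip_width: 0.045
gripper_force: 75.3
```

```bash
python3 -c "
from h import *
st()
p=r.grab_frame('wrist');q=r.grab_frame('side');s=r.grab_frame('scene')
cv2.imwrite('pics/f.png',np.hstack([cv2.resize(q['pixels'][150:230,190:300],(400,300),interpolation=2),cv2.resize(p['pixels'],(400,300))])[:,:,::-1])
for x in (p,q,s):
  for t in('blade_left','blade_right','grip','jaw_left','jaw_right'):
    print(t,[(np.round(d['point'],1).tolist(),round(d['conf'],2)) for d in r.landmark_of(x,t)[:1]])
c=np.array([.5248,.0866]);By=np.array([-np.sin(.215),np.cos(.215)])
W=[[*(c+y*.0345*By),z] for y,z in((1,.065),(-1,.065),(0,.105),(1,.05),(-1,.05))]
for x in(p,q,s): print(proj(x,W).round(1).tolist())
"
```

```text
L x,y,z mm [-0.1 34.8 65.5]
R x,y,z mm [ -0.1 -34.2  65.5]
clock 12.28 tilt(L up +) 0.02 roll 0.06 yaw -0.03 F [-0.2 -1.2 -2.4] M [ 0.03  0.   -0.01] w 0.045 tcp [0.5258 0.0871 0.0871]
blade_left [([194.4, 238.6], 0.89)]
blade_right [([314.3, 241.1], 0.98)]
grip [([257.1, 280.3], 0.79)]
jaw_left [([204.5, 230.4], 0.96)]
jaw_right [([312.9, 228.8], 0.74)]
blade_left [([230.1, 180.0], 0.78)]
blade_right [([243.6, 190.1], 0.56)]
grip [([237.3, 171.6], 0.66)]
jaw_left [([230.1, 183.3], 0.89)]
jaw_right [([244.0, 193.6], 0.56)]
blade_left [([251.4, 216.0], 0.76)]
blade_right [([268.5, 195.8], 0.62)]
grip [([255.4, 196.5], 0.81)]
jaw_left [([248.8, 218.3], 0.98)]
jaw_right [([263.8, 202.4], 0.88)]
[[199.4, 240.2], [316.6, 240.1], [258.2, 278.2], [203.6, 229.8], [312.3, 229.7]]
[[229.1, 179.3], [243.7, 188.2], [235.9, 170.8], [229.3, 183.9], [243.7, 193.0]]
[[250.1, 215.0], [264.9, 196.6], [257.5, 195.8], [250.2, 218.6], [264.8, 200.2]]
```

View pics/f.png

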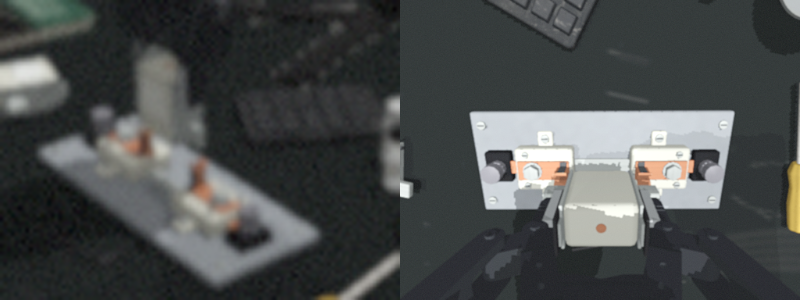

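The link hangs clear above both jaws, the base hasn't moved, and the landmarks match the prediction to within a few pixels. Handing in.

```bash
python3 -c "
from bench import r
print(r.hand_in())"
```

```text
the job is handed in; nothing more can be done
None
```

The link was rocked free and handed in: the gripper still holds it level over the base with its blades about 15 mm clear of the jaws, the peak tilt was about 8°, and the pictures show the base standing where it was; no verdict came back.

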